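# Clamp the preserve jar and unscrew its tight cap

### The job

Open the preserve jar that stands in the counter clamp: turn the clamp's crank clockwise until the jaw grips the jar firmly, and let go of the crank. Then unscrew the tight cap, turning it counter-clockwise only until its thread lets go, lift it straight off and finish still holding it level, just above the jar's open mouth (a centimetre or two clear of the rim). The jar must stay braced in the clamp, neither lifted nor spun, and the spare jar and the pastries around are left where they are.

Things in the scene. Friction and masses are not known exactly. Their poses are not given: they have to be found in the camera images.
- clamp: Grey counter-top jar clamp, fixed: base plate 100 x 216 x 12 mm, long along its y. Origin on the counter under the axis of a fully clamped jar (within 3 mm in x), z up. Fixed flat jaw at +y, sliding flat jaw coming from -y, both 16 to 60 mm above the counter; gear housing with the crank on top at -y, centred 120 mm from the origin.
- crank_axis (a point): Point on the upright axis of the crank, 99 mm above the counter, level with point knob_mid. The crank arm (steel, top 73 mm above the counter) turns in the horizontal plane round it; the knob's axis is 45 mm from it.
- knob_mid (a point): Middle of the gripping length of the crank's upright wooden knob, which is 20 mm in diameter, 36 mm tall (77 to 113 mm above the counter) and spins freely on its pin, so it can be gripped from above and led round the circle without turning the hand.
- crank (a joint): Crank angle in rad; starts between 0 and 2.5, grows clockwise seen from above, up to 10. The jaw moves 4 mm per rad and presses the jar against the fixed jaw from about 6.0 rad on. Turning freely takes 7 to 10 N at the knob; past 6.0 the resistance climbs (each 0.1 rad adds about 10 N at the jaw, 1 N at the knob): about 6.7 rad, or 13 to 17 N at the knob, is firm.
- jaw: Sliding flat jaw of the clamp with a rubber face 60 mm wide. Its frame is the clamp's, moved along the clamp's +y by 4 mm per rad of crank. The drive is self-locking: the jaw stays tight on the jar (up to about 75 N) when the crank is let go.
- jar: Loose amber glass jar, 0.35 kg, 72 mm in diameter up to 58 mm high, then a shoulder and a 48 mm neck; rim 98 mm above its origin, which is the centre of its underside; z up its axis. Stands on the clamp's base plate between the jaws, a few mm short of the fixed jaw, at any yaw.
- cap_bar (a point): Outer end of a 2 mm high raised bar on the cap's top, 28 mm from the cap's axis along its own +x, 26 mm above its origin. Yaw of cap minus yaw of jar is -0.6 to -0.22 rad at the start; turned counter-clockwise from above, the lugs come free at +0.70 and meet a stop at about +1.0. Then the cap lifts straight up.
- jar_rib (a point): Short moulded upright rib on the outside of the jar, 38 mm from its axis, 52 mm above its origin, in the direction +0.85 rad (counter-clockwise from above) from the jar's x axis. When the bar on the cap points the same way as this rib, the cap can be lifted off.
- cap: Aluminium screw cap on the jar, knurled, 64 mm in diameter, 24.5 mm high. Origin at the centre of its lower edge, z up; 82 mm above the jar's origin while screwed on, level with the rim after 16 mm of lift. It takes about 0.5 N m to turn (grip with 40 N or more). A sprung liner presses it up with about 15 N, fading over the first 2 to 4 mm of lift.
- spare_jar: Bystander: a closed amber glass jar, 68 mm in diameter and 120 mm high, standing at the right. Origin at the centre of its underside.
- slice_a: Bystander: a red-topped cake slice, 70 x 106 x 49 mm. Origin at the centre of its underside.
- croissant_a: Bystander: a croissant, 65 x 133 x 49 mm. Origin at the centre of its underside.
- cookie_0: Bystander: a chocolate chip cookie, 67 mm across, 15 mm thick, on the cookie tray at its near left corner. Origin at the centre of its underside.
- cookie_2: Bystander: a chocolate chip cookie, 68 mm across, 15 mm thick, on the cookie tray behind the first. Origin at the centre of its underside.
- cookie_a: Bystander: a chocolate chip cookie, 68 mm across, 15 mm thick, on the bare counter behind the clamp. Origin at the centre of its underside.

How it is judged (in metres and radians):
On the way, in this order (a step that is already met when the one before it is completed fails the run):
1. the jaw grips the jar firmly (over 20 N) with the crank let go, while the cap is still on (contact force between jaw and jar above 20 N and contact force between the fingers and clamp below 0.5 N and z of cap in the frame of jar below 0.087 m), for 0.3 s.
2. the cap is unscrewed and clear above the rim of the jar, which is still gripped by the clamp (contact force between jaw and jar above 20 N and z of cap in the frame of jar above 0.1 m), for 0.2 s.
At the end, for the whole second after the job is handed in: Fingers hold the cap still and level (0.2 rad), lower edge 3 to 40 mm above the jar's rim, axis within 20 mm of the jar's, touching neither jar nor clamp; the jar upright (0.1 rad), gripped by the jaw with over 20 N; the robot touches neither jar nor clamp (contact force between jaw and jar above 20 N and z of cap in the frame of jar between 0.101 and 0.138 m and horizontal distance between cap and jar below 0.02 m and angle between cap's own z axis and vertical below 0.2 rad and angle between jar's own z axis and vertical below 0.1 rad and linear speed of cap below 0.03 m/s and contact force between the fingers and cap above 1 N and contact force between cap and jar below 0.1 N and contact force between cap and clamp below 0.1 N and contact force between the arm and clamp below 0.5 N and contact force between the fingers and jar below 0.5 N); the arm keeps its last pose, push and grip.
It fails at once if the jar is lifted, tipped or spun (its rib moves more than 25 mm from where it was) (distance of jar_rib from where it was at the start of the episode above 0.025 m).
It fails at once if the spare jar or a pastry is pushed more than 30 mm (distance of any of spare_jar, slice_a, croissant_a, cookie_0, cookie_2, cookie_a from where it was at the start of the episode above 0.03 m).
It also fails if it takes over 59 s, if anything falls off the work surface, if the arm or the gripper's body presses on something with over 40 N, if the wrist force passes 120 N, or if a joint passes its speed limit or range.

### The arm

A 6-joint arm with a two-finger parallel gripper is mounted at the origin on a cart in front of the work surface, level with it; the furniture and walls round the work are solid. World frame = base frame: x ahead of the robot, y to its left, z up, the work surface at z = 0. Lengths are in mm, angles in rad, forces in N, time in s.
With the tool pointing down it reaches from about 300 to 875 mm from the base axis. Payload 6.4 kg.
Tool frame: the origin (TCP) lies between the finger pads; the fingertips stand 25 mm ahead of it and the grasp point (between the pads) lies 6 mm ahead of it; z points along the fingers, y is the line along which they close (so a half turn about z gives the same grasp; the last joint's range is limited). The gripper opens to 85 mm and grips with 20 to 120 N. Pads are 22 mm wide; open, the fingers measure 114 mm over their backs; the gripper's body (76 mm by 85 mm) begins 54 mm behind the grasp point. The pads swing forward as they close: fully open they stand 13 mm farther back than shut.
Start: joints at [-1.335, 0.181, 1.607, -0, 1.354, -0.206], TCP at [245.869, -519.798, 256.288] pointing down, gripper open.
Joint ranges: [-2.99, 2.99], [-0.89, 2.07], [0.3, 2.58], [-1.14, 4.28], [0, 2.63], [-3.12, 3.12]. Speed limits (rad/s): [2.57, 2.57, 3.01, 3.14, 3.14, 3.14].

### API

Orientations are given as [roll, pitch, yaw] about the fixed x, y, z axes, in that order (R = Rz(yaw) Ry(pitch) Rx(roll)).
In Python, from station import monitor, optics, job_done gives the robot as it stands.
- The arm moves only by the tool apply_moves, never from a script. Its argument "moves" is a list of rows, each a list of 7 numbers: the shift along the tool's x, y, z in mm, then the turn, a rotation vector about the tool's x, y, z in rad, then the finger opening in mm, from 0 to 85.4. A call has 1 to 8 rows; each row is the pose to reach, as a shift and turn from the pose commanded when the call began, along the tool's axes at that moment; what a row does not reach only later rows make up. A row lasts 1/10 s, in which the tool goes at most 50 mm and 8.59 degrees, less where a joint would pass 70% of its speed; a pose out of reach is approached as far as the arm can. A call with a gripper value outside its range is refused whole. The fingers move at their own pace and stop on an object; the grip force is fixed at half the most. Time passes only in rows, so rows that repeat a pose let the fingers close. It gives the time, the measured TCP pose, the force, the opening and the grip force at its end, in the units of the state.
- monitor.sense(): the state, without advancing time (a new reading comes with each control period).
- optics.read_camera(name): name is "scene" or "top" or "wrist"; returns the picture (480x640x3 uint8, red, green, blue); there is no depth.
- optics.camera_params(name): a dict with "fov_y" (degrees; the focal length in pixels is half the picture's height over the tangent of half this angle, whatever the lens; pixels are square), "cx", "cy" (the principal point, pixels), "R" (3x3) and "t" (3): a world point X has camera coordinates R X + t. Camera axes: x right, y down, z forward; pixel columns grow to the right and rows downward; lengths in mm; the calibration is good to about 2 mm. A picture is of the moment at which its call begins: read the wrist's pose just before it. camera_params takes no time and is no camera call; for the wrist camera it gives the pose at the moment of the call.
- job_done(): hands the job in; it is judged then, once.
The state is a dict: "clock": time; "joints": joint angles; "qvel": joint speeds; "joint_efforts": joint torques, N m; "ee_pos": TCP position; "tool_rot": TCP orientation; "contact_force": force on the tool from outside, world axes, zero at the start; "wrist_torque": the same for the moment, N m; "gripper_width": finger opening in mm; "finger_force": force on a finger pad.
Only numpy, scipy, OpenCV 4.12 (cv2) and the standard library are available. Lean on these libraries where they do the work, as an engineer would, in place of code of your own. Each camera call takes 0.05 s, during which the arm holds its last target. There are 200 camera calls.

## Working session

There is one attempt and no reset: what is moved stays moved. The work goes in short steps, Python scripts to look and compute and a tool call to move; the robot and the scene stay as the last step left them, time stands still between calls to the robot, and variables do not carry over. Pictures are saved under pics/ and viewed, at most 12 in all, crops included, and the job is handed in when it is done.

Besides the shell and the picture viewer there is one more tool, called after "Emit:" as name(argument=value, ...), one argument or row to a line, values as JSON. apply_moves: Moves the arm, as the interface text tells. Its arguments: {"type":"object","properties":{"moves":{"type":"array","items":{"type":"array","items":{"type":"number"}}}},"required":["moves"]}

```bash
mkdir -p pics; ls; python3 - <<'E'
from station import monitor, optics
import cv2
s=monitor.sense();print(s)
for n in("scene","top"):
    p=optics.camera_params(n);print(n,p)
    cv2.imwrite(f"pics/{n}0.png",optics.read_camera(n)[:,:,::-1])
E
```

```text
pics
{'clock': 0.0, 'joints': array([-1.33530632e+00,  1.81533274e-01,  1.60795758e+00,  8.06938273e-06,
        1.35381452e+00, -2.06292981e-01]), 'qvel': array([-0.00032513, -0.00077245,  0.00038664, -0.00022714, -0.00015315,
        0.00097981]), 'joint_efforts': array([ 1.25707279e-04, -4.44869864e+01, -3.51337337e+01, -3.11336653e-04,
        9.22640786e-03,  1.68315512e-05]), 'ee_pos': array([ 245.74747778, -519.29892952,  255.41285825]), 'tool_rot': array([-3.13991787e+00, -3.58530579e-04,  4.41780941e-01]), 'contact_force': array([ 0.12596978, -1.32928962, -0.31306318]), 'wrist_torque': array([ 0.04289557,  0.00326915, -0.01447212]), 'finger_force': 0.0, 'gripper_width': 85.38078560403252}
scene {'fov_y': 46.55255740979485, 'cx': 314.21024226283663, 'cy': 242.20700013570553, 'R': array([[-0.85281366, -0.52219753,  0.00431303],
       [-0.41145525,  0.66682593, -0.62132742],
       [ 0.32157961, -0.53165112, -0.78353918]]), 't': array([493.99749767, 366.86880252, 829.89062142])}
top {'fov_y': 55.58562240677761, 'cx': 317.0326748514181, 'cy': 238.3378704791911, 'R': array([[-0.11542901, -0.99330031, -0.0055344 ],
       [-0.96712222,  0.1136545 , -0.22750225],
       [ 0.22660707, -0.02090792, -0.97376183]]), 't': array([-17.77811252, 639.57088536, 824.18740561])}
```

View pics/top0.png

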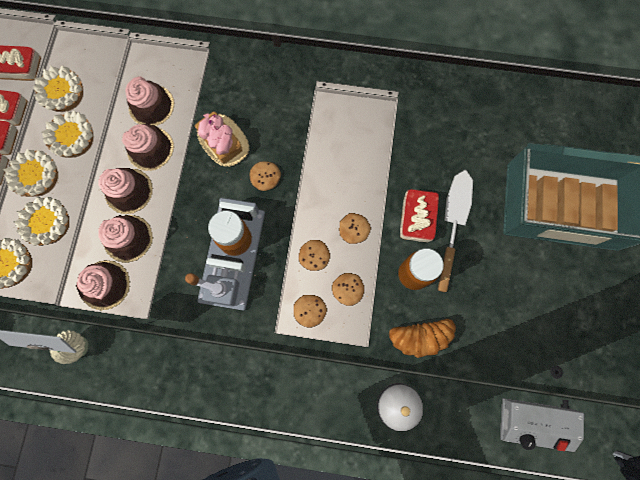

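View pics/scene0.png

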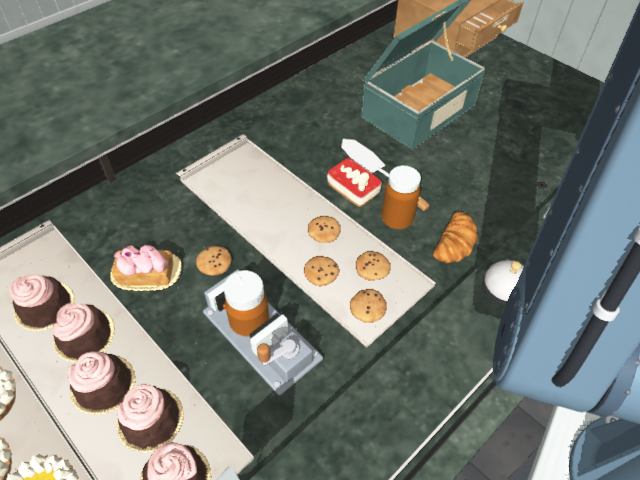

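The top view shows the jar cap at about (229,231), the knob at about (191,279) and the crank axis near (215,288). The clamp's +y runs away from the robot. Next I'll enlarge the clamp in both pictures.

```bash
python3 - <<'E'
import cv2,numpy as np
a=cv2.imread("pics/top0.png")[185:325,165:285]
b=cv2.imread("pics/scene0.png")[255:400,190:330]
A=cv2.resize(a,(390,455),interpolation=cv2.INTER_CUBIC)
A=cv2.resize(a,None,fx=4,fy=4,interpolation=cv2.INTER_CUBIC)[:, :400]
cv2.imwrite("pics/topc.png",cv2.resize(a,None,fx=4,fy=4,interpolation=cv2.INTER_CUBIC))
cv2.imwrite("pics/scenec.png",cv2.resize(b,None,fx=4,fy=4,interpolation=cv2.INTER_CUBIC))
E
```

```text
(no output)
```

View pics/topc.png

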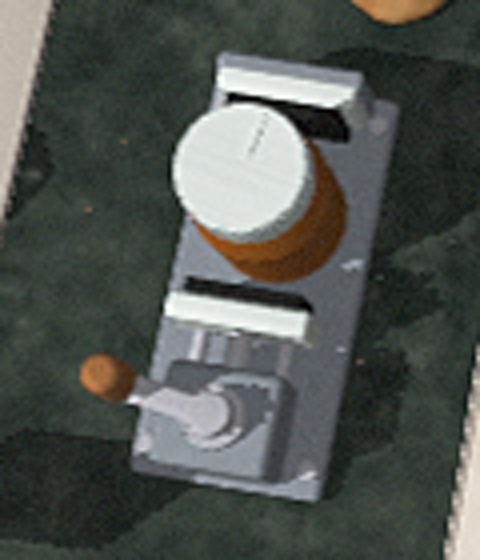

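View pics/scenec.png

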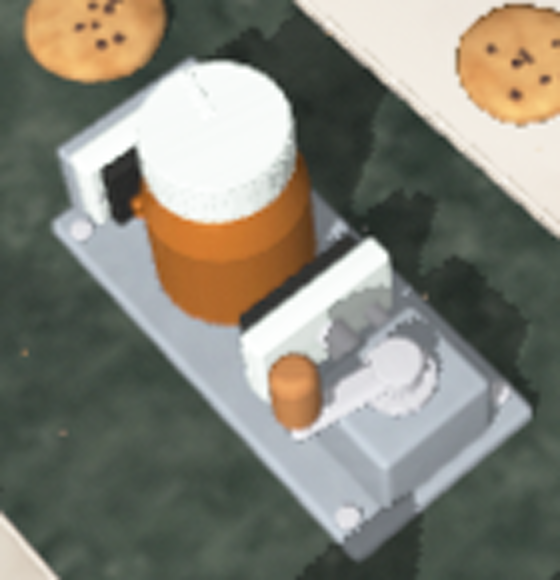

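```bash
cat > h.py <<'E'
import numpy as np
from station import monitor, optics
def ray(n,u,v,z,p=None):
    p=p or optics.camera_params(n);f=240/np.tan(np.radians(p["fov_y"]/2))
    R=np.array(p["R"]);C=-R.T@p["t"];d=R.T@[(u-p["cx"])/f,(v-p["cy"])/f,1]
    return (C+d*(z-C[2])/d[2]).round(1)
E
python3 - <<'E'
from h import *
T=lambda u,v,z:ray("top",165+u/4,185+v/4,z)
S=lambda u,v,z:ray("scene",190+u/4,255+v/4,z)
for n,a,b,z in[("cap",(242,168),(218,124),118.5),("knob",(106,374),(295,370),113),("hub",(207,408),(400,357),80),("barend",(267,113),(190,72),120),("barin",(250,156),(213,116),120)]:
    print(n,T(*a,z),S(*b,z))
print("rib",S(138,207,64))
print("plate top", T(135,468,12),T(320,500,12),T(398,105,12)); print("plate scene",S(55,228,12),S(360,553,12),S(530,415,12))
print("hub75/85",T(207,408,75),T(207,408,90),S(400,357,75),S(400,357,90))
E
```

```text
cap [664.7  77.8 118.5] [665.4  77.9 118.5]
knob [575.4 148.1 113. ] [577.2 150.9 113. ]
hub [559.2 109.7  80. ] [556.7 111.2  80. ]
barend [689.7  63.9 120. ] [689.8  63.7 120. ]
barin [669.6  73.4 120. ] [668.8  76.5 120. ]
rib [695.3 103.1  64. ]
plate top [542.9 162.7  12. ] [515.7  69.9  12. ] [719.9  11.7  12. ]
plate scene [745.3 108.9  12. ] [543.6 164.9  12. ] [516.3  76.   12. ]
hub75/85 [559.9 110.8  75. ] [557.7 107.6  90. ] [558.3 109.   75. ] [553.6 115.5  90. ]
```

Emit:
apply_moves(
  moves=[
    [585,-464,60,0,0,0,60],
    [585,-464,60,0,0,0,60],
    [585,-464,60,0,0,0,60],
    [585,-464,60,0,0,0,60],
    [585,-464,60,0,0,0,60],
    [585,-464,60,0,0,0,60],
    [585,-464,60,0,0,0,60],
    [585,-464,60,0,0,0,60],
  ],
)

```text
clock: 0.9
ee_pos: [422.6, -160.2, 224.0]
tool_rot: [3.142, -0.0, 0.441]
contact_force: [1.2, -0.5, 0.2]
gripper_width: 60.0
finger_force: 0.0
```

Emit:
apply_moves(
  moves=[
    [273,-216,40,0,0,0,50],
    [273,-216,40,0,0,0,50],
    [273,-216,40,0,0,0,50],
    [273,-216,40,0,0,0,50],
    [273,-216,40,0,0,0,50],
    [273,-216,40,0,0,0,50],
    [273,-216,40,0,0,0,50],
    [273,-216,40,0,0,0,50],
  ],
)

```text
clock: 1.7
ee_pos: [577.2, 154.8, 182.4]
tool_rot: [-3.14, 0.001, 0.447]
contact_force: [-0.1, -1.0, 0.5]
gripper_width: 49.8
finger_force: 0.0
```

```bash
python3 - <<'E'
from h import *
import cv2
s=monitor.sense();print(s["ee_pos"],s["tool_rot"],s["joints"])
p=optics.camera_params("wrist");cv2.imwrite("pics/w1.png",optics.read_camera("wrist")[:,:,::-1])
R=np.array(p["R"]);f=240/np.tan(np.radians(p["fov_y"]/2))
for X in[(576.5,149.7,113),(665,78,118.5),(558.4,110.3,78)]:
    c=R@X+p["t"];print(X,(c[:2]/c[2]*f+[p["cx"],p["cy"]]).round(0))
import pickle;pickle.dump(p,open("w1.pkl","wb"))
E
```

```text
[577.18268887 154.76103414 182.42539517] [-3.13950787e+00  7.85439085e-04  4.46818592e-01] [0.06271658 0.30431638 1.61296713 0.00174113 1.22581906 1.18610509]
(576.5, 149.7, 113) [322. 274.]
(665, 78, 118.5) [516. 194.]
(558.4, 110.3, 78) [359. 296.]
```

View pics/w1.png

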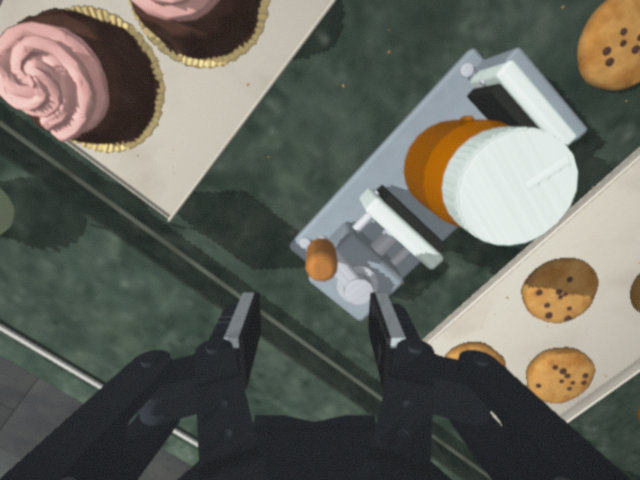

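The wrist view shows the knob at about (320,262), the hub at (358,292) and the cap at (511,184). All sit within about 3 mm of my estimate. I'll go down and grip the knob.

Emit:
apply_moves(
  moves=[
    [1,-1,40,0,0,0,50],
    [1,-1,78,0,0,0,50],
    [1,-1,78,0,0,0,50],
    [1,-1,78,0,0,0,50],
    [1,-1,78,0,0,0,5],
    [1,-1,78,0,0,0,5],
    [1,-1,78,0,0,0,5],
    [1,-1,78,0,0,0,5],
  ],
)

```text
clock: 2.55
ee_pos: [578.7, 151.3, 109.0]
tool_rot: [3.14, -0.004, 0.442]
contact_force: [-1.9, 0.5, 5.1]
gripper_width: 17.8
finger_force: 58.4
```

```bash
python3 - <<'E'
from h import *
s=monitor.sense();print({k:np.round(s[k],3) for k in("ee_pos","tool_rot","contact_force","gripper_width","finger_force")})
a=np.array([558.9,109.7]);y=.4418
# circle rows from current angle, clockwise
th0=1.145;c,sn=np.cos(y),np.sin(y)
for start in range(0,5):
    t0=th0-1.6*start
    print([[round(float(d[0]*c+d[1]*sn),1),round(float(d[0]*sn-d[1]*c),1)] for k in range(1,9) for d in [45*np.array([np.cos(t0-.2*k)-np.cos(t0),np.sin(t0-.2*k)-np.sin(t0)])]])
E
```

```text
{'ee_pos': array([578.743, 151.269, 108.996]), 'tool_rot': array([ 3.14 , -0.004,  0.442]), 'contact_force': array([-1.935,  0.484,  5.122]), 'gripper_width': np.float64(17.773), 'finger_force': np.float64(58.399)}
[[5.1, 7.4], [8.6, 15.7], [10.4, 24.5], [10.5, 33.4], [8.7, 42.3], [5.2, 50.5], [0.2, 58.0], [-6.2, 64.3]]
[[-7.5, 4.9], [-15.9, 8.2], [-24.8, 9.7], [-33.7, 9.5], [-42.5, 7.5], [-50.7, 3.8], [-58.0, -1.5], [-64.1, -8.1]]
[[-4.7, -7.7], [-7.7, -16.1], [-9.0, -25.0], [-8.5, -34.0], [-6.2, -42.7], [-2.3, -50.8], [3.2, -57.9], [10.0, -63.8]]
[[7.8, -4.4], [16.4, -7.2], [25.3, -8.3], [34.2, -7.5], [42.9, -5.0], [50.8, -0.8], [57.8, 4.9], [63.5, 11.8]]
[[4.2, 7.9], [6.7, 16.6], [7.5, 25.5], [6.5, 34.4], [3.7, 43.0], [-0.7, 50.8], [-6.6, 57.6], [-13.7, 63.1]]
```

Emit:
apply_moves(
  moves=[
    [5.1,7.4,1,0,0,0,5],
    [8.6,15.7,1,0,0,0,5],
    [10.4,24.5,1,0,0,0,5],
    [10.5,33.4,1,0,0,0,5],
    [8.7,42.3,1,0,0,0,5],
    [5.2,50.5,1,0,0,0,5],
    [0.2,58.0,1,0,0,0,5],
    [-6.2,64.3,1,0,0,0,5],
  ],
)

```text
clock: 3.35
ee_pos: [600.9, 92.7, 108.9]
tool_rot: [-3.14, -0.007, 0.442]
contact_force: [-2.3, 12.4, 9.7]
gripper_width: 18.1
finger_force: 59.0
```

Emit:
apply_moves(
  moves=[
    [-7.5,4.9,-1,0,0,0,5],
    [-15.9,8.2,-2,0,0,0,5],
    [-24.8,9.7,-3,0,0,0,5],
    [-33.7,9.5,-3,0,0,0,5],
    [-42.5,7.5,-3,0,0,0,5],
    [-50.7,3.8,-3,0,0,0,5],
    [-58.0,-1.5,-3,0,0,0,5],
    [-64.1,-8.1,-3,0,0,0,5],
  ],
)

```text
clock: 4.15
ee_pos: [540.3, 69.7, 109.5]
tool_rot: [3.138, -0.007, 0.441]
contact_force: [11.2, -0.7, -13.0]
gripper_width: 17.8
finger_force: 59.0
```

Emit:
apply_moves(
  moves=[
    [-4.7,-7.7,2,0,0,0,5],
    [-7.7,-16.1,2,0,0,0,5],
    [-9.0,-25.0,2,0,0,0,5],
    [-8.5,-34.0,2,0,0,0,5],
    [-6.2,-42.7,2,0,0,0,5],
    [-2.3,-50.8,2,0,0,0,5],
    [3.2,-57.9,2,0,0,0,5],
    [10.0,-63.8,2,0,0,0,5],
  ],
)

```text
clock: 4.95
ee_pos: [518.1, 128.5, 108.7]
tool_rot: [3.136, 0.007, 0.444]
contact_force: [-19.2, -24.4, 22.9]
gripper_width: 17.9
finger_force: 62.9
```

Emit:
apply_moves(
  moves=[
    [0,0,-2,0,0,0,5],
    [0,0,-2,0,0,0,5],
  ],
)

```text
clock: 5.15
ee_pos: [518.4, 129.2, 109.1]
tool_rot: [3.138, 0.005, 0.443]
contact_force: [-7.4, -14.3, 4.9]
gripper_width: 18.1
finger_force: 60.9
```

```bash
python3 - <<'E'
from h import *
import cv2
s=monitor.sense();print({k:np.round(s[k],3) for k in("ee_pos","tool_rot","contact_force","wrist_torque","gripper_width","finger_force")})
a=optics.read_camera("top")[185:325,165:285,::-1];b=optics.read_camera("scene")[255:400,190:330,::-1]
A=cv2.resize(a,(400,467),interpolation=cv2.INTER_CUBIC);B=cv2.resize(b,(400,414),interpolation=cv2.INTER_CUBIC)
B=cv2.copyMakeBorder(B,0,53,0,0,cv2.BORDER_CONSTANT)
cv2.imwrite("pics/c2.png",np.hstack([A,B]))
E
```

```text
{'ee_pos': array([518.378, 129.225, 109.078]), 'tool_rot': array([3.138, 0.005, 0.443]), 'contact_force': array([ -7.413, -14.333,   4.916]), 'wrist_torque': array([-2.41 ,  1.131,  0.009]), 'gripper_width': np.float64(18.147), 'finger_force': np.float64(60.946)}
```

View pics/c2.png

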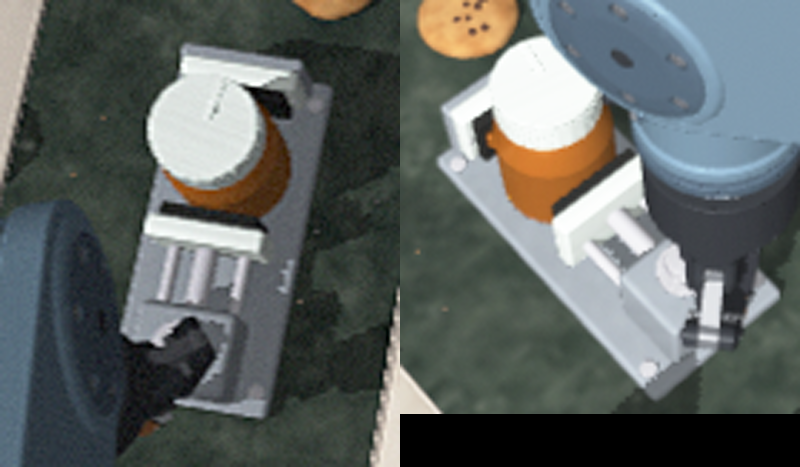

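The jaw has reached the jar and pushed it part of the way, about 5 mm. The cap is now at about (226,224) in the full top picture. I'll go on more slowly and watch the force.

```bash
python3 - <<'E'
import numpy as np
y=.4418;c,sn=np.cos(y),np.sin(y)
for t0,st in((-3.655,.12),(-4.255,.12),(-4.855,.12)):
    print(t0,[[round(float(d[0]*c+d[1]*sn),1),round(float(d[0]*sn-d[1]*c),1)] for k in range(1,6) for d in [45*np.array([np.cos(t0-st*k)-np.cos(t0),np.sin(t0-st*k)-np.sin(t0)])]])
E
```

```text
-3.655 [[4.6, -2.8], [9.5, -5.1], [14.6, -6.8], [19.9, -7.8], [25.3, -8.3]]
-4.255 [[5.4, 0.2], [10.7, 1.1], [15.9, 2.6], [20.9, 4.8], [25.5, 7.5]]
-4.855 [[4.3, 3.2], [8.2, 7.0], [11.6, 11.2], [14.5, 15.7], [16.9, 20.6]]
```

Emit:
apply_moves(
  moves=[
    [4.6,-2.8,0,0,0,0,5],
    [9.5,-5.1,0,0,0,0,5],
    [14.6,-6.8,0,0,0,0,5],
    [19.9,-7.8,0,0,0,0,5],
    [25.3,-8.3,0,0,0,0,5],
  ],
)

```text
clock: 5.75
ee_pos: [529.4, 144.1, 108.3]
tool_rot: [3.14, 0.028, 0.444]
contact_force: [-46.7, -32.3, 38.9]
gripper_width: 17.9
finger_force: 64.7
```

Emit:
apply_moves(
  moves=[
    [-8,0,-2,0,0,0,5],
    [-8,0,-2,0,0,0,5],
    [-8,0,-2,0,0,0,5],
  ],
)

```text
clock: 6.05
ee_pos: [525.5, 140.4, 109.0]
tool_rot: [3.137, 0.019, 0.443]
contact_force: [-21.8, -30.3, 8.4]
gripper_width: 17.7
finger_force: 61.6
```

```bash
python3 - <<'E'
from h import *
import cv2
s=monitor.sense();print({k:np.round(s[k],3) for k in("ee_pos","tool_rot","contact_force","wrist_torque","gripper_width","joint_efforts","joints")})
a=optics.read_camera("top")[185:325,165:285,::-1];b=optics.read_camera("wrist")[200:480,150:500,::-1]
A=cv2.resize(a,(300,350),interpolation=cv2.INTER_CUBIC);B=cv2.resize(b,(500,400),interpolation=cv2.INTER_CUBIC)
A=cv2.copyMakeBorder(A,0,50,0,0,cv2.BORDER_CONSTANT)
cv2.imwrite("pics/c3.png",np.hstack([A,B]))
E
```

```text
{'ee_pos': array([525.502, 140.417, 108.962]), 'tool_rot': array([3.137, 0.019, 0.443]), 'contact_force': array([-21.841, -30.323,   8.428]), 'wrist_torque': array([-5.066,  3.377,  0.025]), 'gripper_width': np.float64(17.734), 'joint_efforts': array([ 1.3084e+01, -4.5169e+01, -4.0257e+01,  8.0630e+00, -6.9860e+00,
        8.0000e-03]), 'joints': array([ 0.049,  0.305,  1.783, -0.013,  1.07 ,  1.184])}
```

View pics/c3.png

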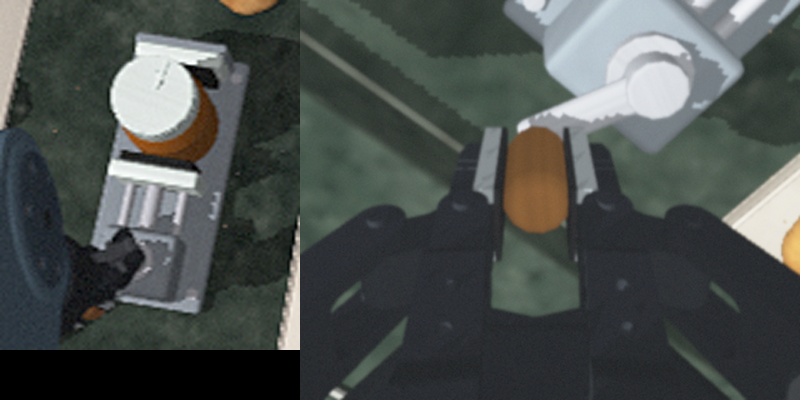

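The cap hasn't moved since the last picture, so the jar is against the fixed jaw. The knob force (37 to 56 N) is well above the firm level. I'll take the load off and watch what the knob does.

Emit:
apply_moves(
  moves=[
    [-4,1.5,0,0,0,0,5],
    [-8,3,0,0,0,0,5],
    [-8,3,0,0,0,0,5],
    [-8,3,0,0,0,0,5],
  ],
)

```text
clock: 6.55
ee_pos: [521.9, 135.6, 109.2]
tool_rot: [3.137, 0.013, 0.442]
contact_force: [-11.8, -24.1, -0.6]
gripper_width: 17.9
finger_force: 60.6
```

Emit:
apply_moves(
  moves=[
    [0,0,0,0,0,0,5],
    [0,0,0,0,0,0,5],
    [0,0,0,0,0,0,5],
    [0,0,0,0,0,0,5],
    [0,0,0,0,0,0,5],
  ],
)

```text
clock: 7.05
ee_pos: [521.9, 135.6, 109.2]
tool_rot: [3.137, 0.013, 0.443]
contact_force: [-12.2, -23.5, 0.7]
gripper_width: 17.6
finger_force: 60.6
```

Emit:
apply_moves(
  moves=[
    [-3,1.5,0,0,0,0,60],
    [-5,3,0,0,0,0,60],
    [-5,3,0,0,0,0,60],
    [-5,3,0,0,0,0,60],
    [-5,3,-40,0,0,0,60],
    [-5,3,-80,0,0,0,60],
    [-5,3,-80,0,0,0,60],
    [-5,3,-80,0,0,0,60],
  ],
)

```text
clock: 7.85
ee_pos: [523.3, 136.6, 191.9]
tool_rot: [3.14, -0.003, 0.442]
contact_force: [-0.6, 0.8, -0.3]
gripper_width: 60.0
finger_force: 0.0
```

```bash
python3 - <<'E'
from h import *
import cv2
s=monitor.sense();print({k:np.round(s[k],3) for k in("ee_pos","tool_rot","contact_force","gripper_width")})
t=optics.read_camera("top")[:,:,::-1];w=optics.read_camera("wrist")[:,:,::-1]
cv2.imwrite("pics/t4raw.png",t);a=t[185:325,165:285]
A=cv2.resize(a,(400,467),interpolation=cv2.INTER_CUBIC);B=cv2.resize(w[100:420,170:],(400,272),interpolation=cv2.INTER_AREA)
B=cv2.copyMakeBorder(B,0,195,0,0,cv2.BORDER_CONSTANT)
cv2.imwrite("pics/c4.png",np.hstack([A,B]))
E
```

```text
{'ee_pos': array([523.3  , 136.569, 191.852]), 'tool_rot': array([ 3.14e+00, -3.00e-03,  4.42e-01]), 'contact_force': array([-0.556,  0.766, -0.31 ]), 'gripper_width': np.float64(59.978)}
```

View pics/c4.png

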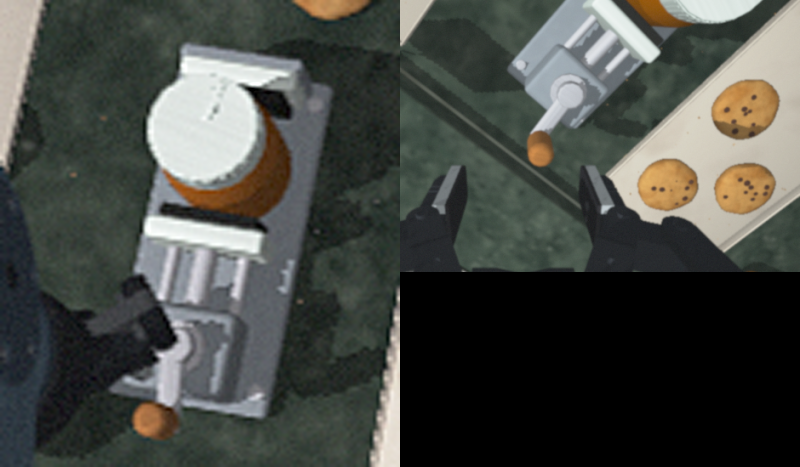

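Released: the knob is now at about (211.5,311) in the full top picture, nearest the robot. I'll work out its angle and the new jar position.

```bash
python3 - <<'E'
from h import *
T=lambda u,v,z:ray("top",165+u*.3,185+v*.3,z)
k=T(155,418,113);a=np.array([558.9,109.7]);print("knob",k,np.arctan2(k[1]-a[1],k[0]-a[0]),np.linalg.norm(k[:2]-a))
print("cap",T(207,130,118.5),"hub",T(178,345,80))
print("barend",T(223,83,120))
print("jaw top front edge",T(160,213,60),T(266,230,60),"fixed near edge",T(183,75,60),T(290,100,60))
E
```

```text
knob [512.8 115.1 113. ] 3.024987370276804 46.41519147865279
cap [670.2  74.4 118.5] hub [555.9 106.8  80. ]
barend [696.3  63.1 120. ]
jaw top front edge [639.1 116.4  60. ] [621.4  54.2  60. ] fixed near edge [723.6  96.9  60. ] [700.1  33.2  60. ]
```

Emit:
apply_moves(
  moves=[
    [-17.5,14.7,30,0,0,0,46],
    [-17.5,14.7,60,0,0,0,46],
    [-17.5,14.7,83,0,0,0,46],
    [-17.5,14.7,83,0,0,0,46],
    [-17.5,14.7,83,0,0,0,5],
    [-17.5,14.7,83,0,0,0,5],
    [-17.5,14.7,83,0,0,0,5],
    [-17.5,14.7,83,0,0,0,5],
  ],
)

```text
clock: 8.75
ee_pos: [513.0, 115.5, 108.2]
tool_rot: [3.141, -0.001, 0.442]
contact_force: [-3.8, 0.3, 2.8]
gripper_width: 18.3
finger_force: 58.9
```

Emit:
apply_moves(
  moves=[
    [2,-3,0,0,0,0,5],
    [3.8,-5.9,0,0,0,0,5],
    [3.8,-5.9,0,0,0,0,5],
  ],
)

```text
clock: 9.05
ee_pos: [513.8, 119.9, 108.1]
tool_rot: [3.137, 0.003, 0.443]
contact_force: [-6.3, -12.8, 5.8]
gripper_width: 18.0
finger_force: 59.4
```

Emit:
apply_moves(
  moves=[
    [2,-2,0,0,0,0,5],
    [3.3,-3.8,0,0,0,0,5],
    [3.3,-3.8,0,0,0,0,5],
    [3.3,-3.8,0,0,0,0,5],
  ],
)

```text
clock: 9.45
ee_pos: [514.8, 123.6, 108.0]
tool_rot: [3.136, 0.004, 0.443]
contact_force: [-7.0, -17.2, 6.8]
gripper_width: 18.1
finger_force: 59.7
```

Emit:
apply_moves(
  moves=[
    [-1.5,1.5,0,0,0,0,5],
    [-2.7,3,1,0,0,0,5],
    [-2.7,3,1,0,0,0,5],
    [-2.7,3,1,0,0,0,5],
  ],
)

```text
clock: 9.85
ee_pos: [514.4, 122.0, 107.9]
tool_rot: [3.139, 0.0, 0.442]
contact_force: [-7.7, -5.8, 11.4]
gripper_width: 18.1
finger_force: 60.2
```

Emit:
apply_moves(
  moves=[
    [-1,1.2,0,0,0,0,5],
    [-1,1.2,-1,0,0,0,5],
    [-1,1.2,-1,0,0,0,5],
  ],
)

```text
clock: 10.15
ee_pos: [514.0, 121.0, 108.1]
tool_rot: [3.14, -0.0, 0.442]
contact_force: [-3.4, -4.3, 5.3]
gripper_width: 18.0
finger_force: 59.4
```

Emit:
apply_moves(
  moves=[
    [-0.5,1,0,0,0,0,30],
    [-0.5,1,0,0,0,0,46],
    [-0.5,1,0,0,0,0,46],
    [-0.5,1,-40,0,0,0,60],
    [-0.5,1,-85,0,0,0,60],
    [-0.5,1,-85,0,0,0,60],
    [-0.5,1,-85,0,0,0,60],
  ],
)

```text
clock: 10.85
ee_pos: [514.6, 120.8, 193.7]
tool_rot: [3.14, -0.003, 0.442]
contact_force: [-0.1, 0.6, 0.2]
gripper_width: 60.1
finger_force: 0.0
```

```bash
python3 - <<'E'
from h import *
import cv2
s=monitor.sense();print(np.round(s["ee_pos"],1),np.round(s["contact_force"],1))
t=optics.read_camera("top")[:,:,::-1];cv2.imwrite("pics/t5raw.png",t)
for n in("top0","t4raw","t5raw"):
    i=cv2.imread(f"pics/{n}.png").astype(int);b,g,r=i[...,0],i[...,1],i[...,2]
    def cen(m,x0,y0,x1,y1):
        v,u=np.nonzero(m[y0:y1,x0:x1]);return u.mean()+x0,v.mean()+y0,len(u)
    m=(r>b+50)&(r>80)
    k=cen(m,180,265,235,325);K=ray("top",k[0],k[1],105)
    w=(b>170)&(g>170)
    j=cen(w,203,245,240,272) ; c=cen(w,205,205,252,246)
    print(n,"knob",np.round(k,1),K,np.arctan2(K[1]-109.7,K[0]-558.9).round(3),"cap",np.round(c,2),"jaw",np.round(j,2))
E
```

```text
[514.6 120.8 193.7] [-0.1  0.6  0.2]
top0 knob [189.5 278.3  81. ] [577.6 154.  105. ] 1.171 cap [226.28 223.4  990.  ] jaw [222.32 263.51 228.  ]
t4raw knob [209.5 310.5  87. ] [513.9 120.5 105. ] 2.906 cap [226.55 220.84 954.  ] jaw [223.76 258.09 310.  ]
t5raw knob [209.4 310.4  82. ] [513.9 120.7 105. ] 2.902 cap [226.5  220.88 952.  ] jaw [223.72 258.11 308.  ]
```

Both releases left the knob in the same place, so the drive is holding at its self-lock limit. Now I'll go over the cap.

Emit:
apply_moves(
  moves=[
    [124.6,107,-10,0,0,0,85],
    [124.6,107,-10,0,0,0,85],
    [124.6,107,-10,0,0,0,85],
    [124.6,107,-10,0,0,0,85],
    [124.6,107,-10,0,0,0,85],
    [124.6,107,-10,0,0,0,85],
    [124.6,107,-10,0,0,0,85],
  ],
)

```text
clock: 11.6
ee_pos: [670.3, 77.9, 201.1]
tool_rot: [-3.14, 0.002, 0.442]
contact_force: [-0.7, 0.5, 0.6]
gripper_width: 85.0
finger_force: 0.0
```

```bash
python3 - <<'E'
from h import *
import cv2,pickle
s=monitor.sense();print(np.round(s["ee_pos"],1),np.round(s["tool_rot"],3),np.round(s["contact_force"],1))
p=optics.camera_params("wrist");w=optics.read_camera("wrist")[:,:,::-1];pickle.dump(p,open("w5.pkl","wb"))
f=240/np.tan(np.radians(p["fov_y"]/2));R=np.array(p["R"])
for X in[(673,77.3,118.5)]:
    c=R@X+p["t"];print((c[:2]/c[2]*f+[p["cx"],p["cy"]]).round(0))
cv2.imwrite("pics/w5.png",w)
E
```

```text
[670.3  77.9 201.1] [-3.14e+00  2.00e-03  4.42e-01] [-0.7  0.5  0.6]
[317. 257.]
```

View pics/w5.png

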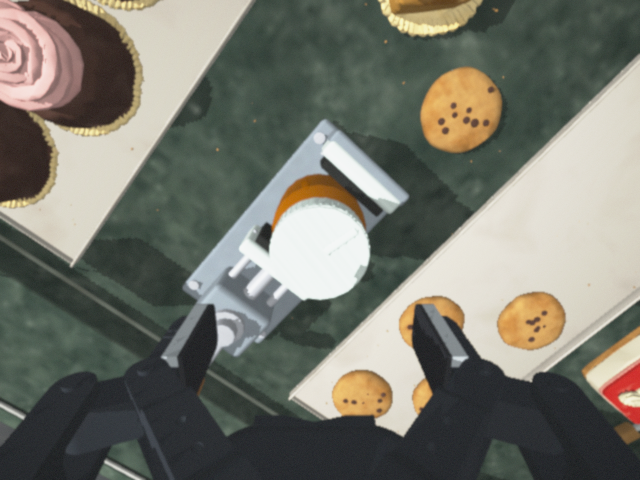

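The cap centre is at about (320,251), against (317,257) predicted. That matches the small wrist-camera offset seen earlier, so I'll descend and grip.

Emit:
apply_moves(
  moves=[
    [1.2,0,45,0,0,0,85],
    [1.2,0,80,0,0,0,85],
    [1.2,0,94,0,0,0,85],
    [1.2,0,94,0,0,0,85],
    [1.2,0,94,0,0,0,40],
    [1.2,0,94,0,0,0,40],
    [1.2,0,94,0,0,0,40],
    [1.2,0,94,0,0,0,40],
  ],
)

```text
clock: 12.45
ee_pos: [674.9, 77.2, 111.6]
tool_rot: [3.139, -0.004, 0.442]
contact_force: [-1.8, -1.4, 6.1]
gripper_width: 61.8
finger_force: 66.1
```

Emit:
apply_moves(
  moves=[
    [0,0,0,0,0,-0.08,40],
    [0,0,0,0,0,-0.18,40],
    [0,0,0,0,0,-0.28,40],
    [0,0,0,0,0,-0.38,40],
    [0,0,0,0,0,-0.48,40],
    [0,0,0,0,0,-0.58,40],
    [0,0,0,0,0,-0.62,40],
    [0,0,0,0,0,-0.62,40],
  ],
)

```text
clock: 13.25
ee_pos: [675.0, 77.8, 111.5]
tool_rot: [3.137, -0.003, 1.063]
contact_force: [-0.1, -0.3, 5.5]
gripper_width: 61.4
finger_force: 66.2
```

```bash
python3 - <<'E'
from h import *
s=monitor.sense();print(np.round(s["contact_force"],1),np.round(s["wrist_torque"],2),s["joints"].round(2))
E
```

```text
[-0.1 -0.3  5.5] [0.06 0.1  0.15] [-0.06  0.55  1.43  0.    1.16  0.45]
```

Emit:
apply_moves(
  moves=[
    [0,0,0,0,0,-0.1,40],
    [0,0,0,0,0,-0.2,40],
    [0,0,0,0,0,-0.3,40],
    [0,0,0,0,0,-0.4,40],
    [0,0,0,0,0,-0.5,40],
    [0,0,0,0,0,-0.6,40],
    [0,0,0,0,0,-0.6,40],
  ],
)

```text
clock: 13.95
ee_pos: [674.9, 77.7, 112.2]
tool_rot: [3.137, 0.001, 1.665]
contact_force: [-3.0, 0.0, 11.3]
gripper_width: 61.7
finger_force: 66.6
```

```bash
python3 - <<'E'
from h import *
import cv2
s=monitor.sense();print(np.round(s["contact_force"],1),np.round(s["wrist_torque"],2),np.round(s["tool_rot"],3))
a=optics.read_camera("top")[185:325,165:285,::-1];b=optics.read_camera("scene")[245:360,190:310,::-1]
A=cv2.resize(a,(400,467),interpolation=cv2.INTER_CUBIC);B=cv2.resize(b,(400,383),interpolation=cv2.INTER_CUBIC)
B=cv2.copyMakeBorder(B,0,84,0,0,cv2.BORDER_CONSTANT)
cv2.imwrite("pics/c6.png",np.hstack([A,B]))
E
```

```text
[-3.   0.  11.3] [-0.02  0.57  0.08] [3.137e+00 1.000e-03 1.665e+00]
```

View pics/c6.png

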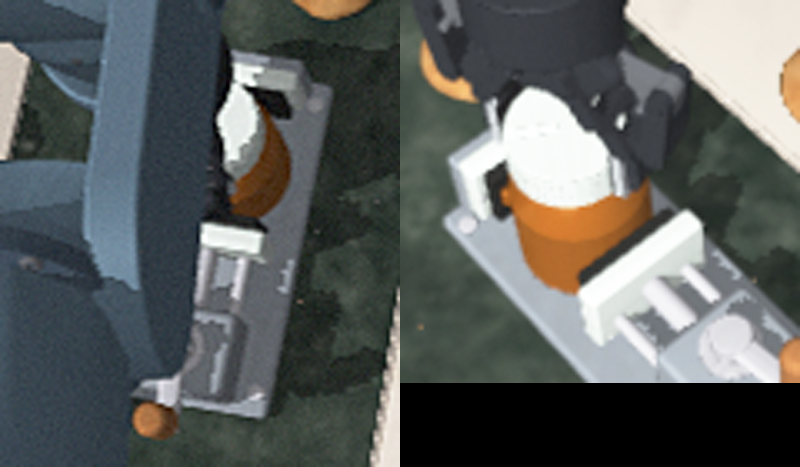

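The rib is still where it was and the liner now pushes the tool up with 11 N, so the thread has let go. Lifting straight up.

Emit:
apply_moves(
  moves=[
    [0,0,-3,0,0,0,40],
    [0,0,-6,0,0,0,40],
    [0,0,-10,0,0,0,40],
    [0,0,-15,0,0,0,40],
    [0,0,-20,0,0,0,40],
    [0,0,-26,0,0,0,40],
    [0,0,-33,0,0,0,40],
    [0,0,-33,0,0,0,40],
  ],
)

```text
clock: 14.85
ee_pos: [673.8, 77.6, 142.9]
tool_rot: [3.139, 0.0, 1.662]
contact_force: [1.1, -0.1, -0.4]
gripper_width: 61.8
finger_force: 65.3
```

Emit:
apply_moves(
  moves=[
    [0,0,0,0,0,0,40],
    [0,0,0,0,0,0,40],
    [0,0,0,0,0,0,40],
    [0,0,0,0,0,0,40],
  ],
)

```text
clock: 15.25
ee_pos: [672.8, 77.7, 140.8]
tool_rot: [-3.141, -0.0, 1.662]
contact_force: [0.0, -0.1, -0.7]
gripper_width: 61.7
finger_force: 65.3
```

```bash
python3 - <<'E'
from h import *
import cv2
s=monitor.sense();print({k:np.round(s[k],3) for k in("ee_pos","tool_rot","contact_force","gripper_width","finger_force")})
b=optics.read_camera("scene")[215:380,180:330,::-1]
cv2.imwrite("pics/c7.png",cv2.resize(b,None,fx=3.5,fy=3.5,interpolation=cv2.INTER_CUBIC))
E
```

```text
{'ee_pos': array([672.778,  77.667, 140.839]), 'tool_rot': array([-3.141, -0.   ,  1.662]), 'contact_force': array([ 0.008, -0.119, -0.729]), 'gripper_width': np.float64(61.746), 'finger_force': np.float64(65.345)}
```

View pics/c7.png

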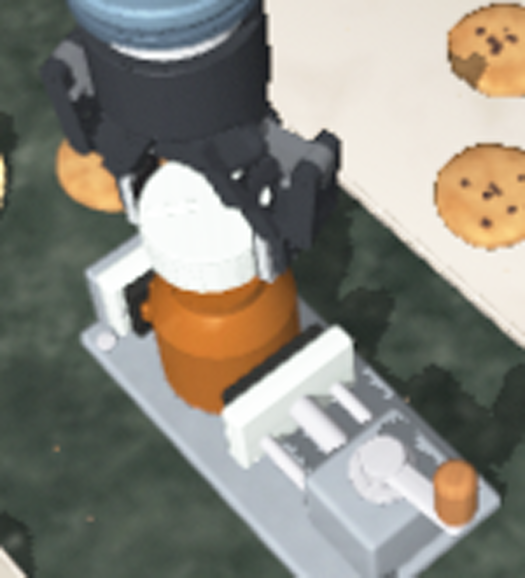

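The picture shows the cap lifted clear with the jar's shoulder and neck visible below it. The jar is still between the jaws and the rib is in place. The lift is about 28 mm, which puts the cap about 12 mm above the rim.

```bash
python3 -c "
from station import job_done
print(job_done())"
```

```text
the job is handed in; nothing more can be done
None
```

I clamped the jar, unscrewed the cap and handed the job in at about 15 s, with the gripper holding the cap level about 12 mm above the rim; the hand-in gave no verdict, and the jaw's grip was judged only from knob force and pictures.

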